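# Feel along a soldered bus bar on a sprung practice board

## Task

Check the soldered copper bus bar on the practice board by touch: run the tips of the closed fingers lightly along the whole bar, following both its bends, from the end by the round solder reel to the end by the square tin, then lift off. Touch gently: let the sprung board just give under the finger all along, but never push it down to its stop. Leave the reel, the tin and everything else lying about where they are.

Things in the scene. Friction and masses are not known exactly. Their poses are not given: they have to be found in the camera images.
- nest: Dark steel base plate, 200 (x) x 340 (y) x 12 mm, fixed on the table, placed and turned differently each time; origin at the centre of its underside. A green board (150 x 210 x 3 mm) floats on springs over its middle; the plate's ends, 65 mm long beyond the board in +y and -y, carry the reel and the tin. Guide pins at the board's corners reach 42 mm above the table.
- board (a joint): How far the sprung board is pushed down from its free height, in m: 0 free, 0.014 on its stop. It moves only straight up and down and springs back. It begins to give at about 0.5 N; it then takes about 0.4 N more per mm, about 6 N at the stop. At 0.0125 or more it counts as pushed to its stop.
- bar0 (a point): On the bar's top face, centre line, 5 mm inside its +y end. Moves with the board.
- bar1 (a point): On the bar's top face, middle of the +y straight run.
- bar2 (a point): On the bar's top face, at the bend between the +y straight run and the slanting run.
- bar3 (a point): On the top of the copper bus bar at its middle, over the nest's centre, 42 mm above the table when free. The bar is 10 mm wide, stands 5 mm above the board, Z-shaped: centre line, in x, y of the nest, from (-30, 85) straight to (-30, 20), slanting to (30, -20), straight to (30, -85) mm. Other parts on the board stand 5 to 9 mm above it, 13 mm or more from the bar.
- bar4 (a point): On the bar's top face, at the bend between the slanting run and the -y straight run.
- bar5 (a point): On the bar's top face, middle of the -y straight run.
- bar6 (a point): On the bar's top face, centre line, 5 mm inside its -y end. Moves with the board.
- reel: Round solder reel standing on end, loose, 52 mm diameter, 38 mm high with white flanges, on one of the two bare ends of the nest (its top 50 mm above the table); origin at the centre of its underside. It marks the end of the bar to start from (about 60 mm away); which end of the nest it stands on varies.
- tin: Square steel tin, loose, 46 x 46 x 38 mm, on the other bare end of the nest; origin at the centre of its underside. It marks the end of the bar to finish at.
- driver: Screwdriver about 160 mm long lying on the table on the robot's side of the nest; bystander.
- cutters: Side cutters about 130 mm long, 11 mm high, lying on the table on the far side of the nest; bystander.
- carton: Flat white carton 70 x 120 x 30 mm to the left; bystander.
- jar: Small flux jar, 44 mm diameter, 50 mm high, to the right; bystander.
- mug: White mug, 76 mm diameter, 90 mm high, to the left, beyond the carton; bystander.
- card_block: Small cardboard box 50 x 80 x 80 mm, to the right, beyond the jar; bystander.

How it is judged (in metres and radians):
On the way, in this order (a step that is already met when the one before it is completed fails the run):
1. the finger presses the bar down a little (0.5 mm or more) at the end of the bar nearest the reel (value of joint board above 0.0005 m and contact force between the fingers and anything else above 0.2 N and ((horizontal distance between reel and bar0 below 0.11 m and horizontal distance between the grasp point and bar0 below 0.015 m) or (horizontal distance between reel and bar6 below 0.11 m and horizontal distance between the grasp point and bar6 below 0.015 m))).
2. the finger presses the bar down a little (0.5 mm or more) at the middle of the first run (value of joint board above 0.0005 m and contact force between the fingers and anything else above 0.2 N and ((horizontal distance between reel and bar0 below 0.11 m and horizontal distance between the grasp point and bar1 below 0.015 m) or (horizontal distance between reel and bar6 below 0.11 m and horizontal distance between the grasp point and bar5 below 0.015 m))).
3. the finger presses the bar down a little (0.5 mm or more) at the first corner (value of joint board above 0.0005 m and contact force between the fingers and anything else above 0.2 N and ((horizontal distance between reel and bar0 below 0.11 m and horizontal distance between the grasp point and bar2 below 0.015 m) or (horizontal distance between reel and bar6 below 0.11 m and horizontal distance between the grasp point and bar4 below 0.015 m))).
4. the finger presses the bar down a little (0.5 mm or more) at the middle of the slanting run (value of joint board above 0.0005 m and contact force between the fingers and anything else above 0.2 N and ((horizontal distance between reel and bar0 below 0.11 m and horizontal distance between the grasp point and bar3 below 0.015 m) or (horizontal distance between reel and bar6 below 0.11 m and horizontal distance between the grasp point and bar3 below 0.015 m))).
5. the finger presses the bar down a little (0.5 mm or more) at the second corner (value of joint board above 0.0005 m and contact force between the fingers and anything else above 0.2 N and ((horizontal distance between reel and bar0 below 0.11 m and horizontal distance between the grasp point and bar4 below 0.015 m) or (horizontal distance between reel and bar6 below 0.11 m and horizontal distance between the grasp point and bar2 below 0.015 m))).
6. the finger presses the bar down a little (0.5 mm or more) at the middle of the last run (value of joint board above 0.0005 m and contact force between the fingers and anything else above 0.2 N and ((horizontal distance between reel and bar0 below 0.11 m and horizontal distance between the grasp point and bar5 below 0.015 m) or (horizontal distance between reel and bar6 below 0.11 m and horizontal distance between the grasp point and bar1 below 0.015 m))).
7. the finger presses the bar down a little (0.5 mm or more) at the far end, nearest the tin (value of joint board above 0.0005 m and contact force between the fingers and anything else above 0.2 N and ((horizontal distance between reel and bar0 below 0.11 m and horizontal distance between the grasp point and bar6 below 0.015 m) or (horizontal distance between reel and bar6 below 0.11 m and horizontal distance between the grasp point and bar0 below 0.015 m))).
At the end, for the whole second after the job is handed in: After the bar was touched, the board giving at least 0.5 mm, in order at its ends, bends and mid-runs (fingers centred within 15 mm), from reel to tin: the board is back up within 2 mm of free; all loose things are within 15 mm of where they were, reel and tin upright (value of joint board below 0.002 m and distance of each of reel, tin, driver, cutters, carton, jar, mug, card_block from where it was at the start of the episode below 0.015 m and angle between each of reel, tin's own z axis and vertical below 0.2 rad).
It fails at once if the board is pushed down to its stop (12.5 mm or more) (value of joint board above 0.0125 m).
It fails at once if the reel or the tin is pushed, lifted or carried (more than 15 mm) (distance of any of reel, tin from where it was at the start of the episode above 0.015 m).
It fails at once if a bystander is displaced by more than 15 mm (distance of any of driver, cutters, carton, jar, mug, card_block from where it was at the start of the episode above 0.015 m).
It also fails if it takes over 42 s, if anything falls off the work surface, if the arm or the gripper's body presses on something with over 40 N, if the wrist force passes 120 N, or if a joint passes its speed limit or range.

## Robot

A 6-joint arm with a two-finger parallel gripper is mounted at the origin on the work surface. World frame = base frame: x ahead of the robot, y to its left, z up, the work surface at z = 0. Lengths are in mm, angles in degrees, forces in N, time in s.
With the tool pointing down it reaches from about 350 to 850 mm from the base axis. Payload 8.1 kg.
Tool frame: the origin (TCP) lies between the finger pads; the fingertips stand 25 mm ahead of it and the grasp point (between the pads) lies 6 mm ahead of it; z points along the fingers, y is the direction in which the jaws open and shut (so a half turn about z gives the same grasp; the last joint's range is limited). The gripper opens to 85 mm and grips with 20 to 120 N. Pads are 22 mm wide; open, the fingers measure 114 mm over their backs; the gripper's body (76 mm by 85 mm) begins 54 mm behind the grasp point. The pads swing forward as they close: fully open they stand 13 mm farther back than shut.
Start: joints at [67.185, 7.471, 85.268, -0, 87.261, -4.893], TCP at [184.613, 570.897, 256.292] pointing down, gripper open.
Joint ranges: [-169.43, 169.43], [-51.17, 129.36], [1.28, 143.12], [-76.62, 256.62], [0, 156.53], [-152.29, 152.29]. Speed limits (degrees/s): [136.94, 136.94, 159.86, 180, 180, 180].

## Interface

Orientations are given as [roll, pitch, yaw] about the fixed x, y, z axes, in that order (R = Rz(yaw) Ry(pitch) Rx(roll)).
In Python, from plant import bot gives the robot as it stands. The module is installed in compiled form; this text tells all that it offers.
- The arm moves only by the tool drive_tool, never from a script. Its argument "targets" is one flat list of numbers, 5 for each row, row after row: the opening in per cent of the stroke, from 0 (shut) to 100 (fully open), then the shift along the tool's x, y, z in mm, then the turn about the tool's z in units of 6 degrees (1.0 is 6 degrees). In form: [claw, dx, dy, dz, roll, claw, dx, dy, dz, roll, ...]. A call has 1 to 5 rows; each row is the pose to reach, as a shift and turn from the pose commanded when the call began, along the tool's axes at that moment; what a row does not reach only later rows make up. A row lasts 1/8 s, in which the tool goes at most 62.5 mm and 10.7 degrees, less where a joint would pass 70% of its speed; a pose out of reach is approached as far as the arm can. A call with a gripper value outside its range is refused whole. The fingers move at their own pace and stop on an object; the grip force is fixed at half the most. Time passes only in rows, so rows that repeat a pose let the fingers close. It gives the time, the measured TCP pose, the force and the opening at its end, in the units of the state.
- bot.sense(): the state, without advancing time (a new reading comes with each control period).
- bot.capture(name): name is "side" or "top" or "wrist"; returns the picture (400x640x3 uint8, blue, green, red); there is no depth.
- bot.camera_info(name): a dict with "mtx" (3x3 intrinsics, pixels), "origin" and "orientation" of the camera in the world; the wrist camera has in their place "hand_eye" (4x4, takes a point from camera to tool coordinates, whose origin is the TCP and whose axes are the flange's). Camera axes: x right, y down, z forward; pixel columns grow to the right and rows downward; lengths in mm; the calibration is good to about 2 mm. The wrist camera is an equidistant fisheye: a pixel r from the principal point sees the ray r / f radians off the axis. A picture is of the moment at which its call begins: read the wrist's pose just before it. camera_info takes no time and is no camera call.
- bot.close_job(): hands the job in, once; it reports no verdict.
The state is a dict: "time_s": time; "qpos": joint angles; "qvel": joint speeds; "joint_efforts": joint torques, N m; "eef_pos": TCP position; "tcp_rot": TCP orientation; "wrist_force": force on the tool from outside, world axes, zero at the start; "moment": the same for the moment, N m; "finger_gap": opening from 0.0 (shut) to 1.0 (fully open).
Only numpy, scipy, OpenCV 4.12 (cv2) and the standard library are available. Lean on these libraries where they do the work, as an engineer would, in place of code of your own. Each camera call takes 0.05 s, during which the arm holds its last target. There are 200 camera calls.

## Working session

There is one attempt and no reset: what is moved stays moved. The work goes in short steps, Python scripts to look and compute and a tool call to move; the robot and the scene stay as the last step left them, time stands still between calls to the robot, and variables do not carry over. Pictures are saved under pics/ and viewed, about 8 in all and at most 12, crops included, and the job is handed in when it is done.

Besides the shell and the picture viewer there is one more tool, called as name(argument=value, ...) on one line, values as JSON. drive_tool: Moves the arm, as the interface text tells. Its arguments: {"type":"object","properties":{"targets":{"type":"array","items":{"type":"number"}}},"required":["targets"]}

```bash
mkdir -p pics; python3 - <<'E'
from plant import bot
import cv2
s=bot.sense();print(s)
for n in("top","side","wrist"):
    print(n,bot.camera_info(n))
for n in("top","side"): cv2.imwrite(f"pics/{n}0.png",bot.capture(n))
E
```

```text
{'time_s': 0.0, 'qpos': array([ 6.71851851e+01,  7.51600704e+00,  8.53309417e+01,  1.51925870e-03,
        8.72623000e+01, -4.89205357e+00]), 'qvel': array([ 0.05993895, -0.06984604, -0.00677076,  0.0612864 ,  0.07999023,
       -0.03215572]), 'joint_efforts': array([ 1.77369082e-03, -5.69396961e+01, -5.00562000e+01,  2.21287346e-04,
        1.48955325e-02,  5.90792456e-05]), 'eef_pos': array([184.39858798, 570.41530523, 255.21909678]), 'tcp_rot': array([-1.79891279e+02, -1.08284433e-02,  1.62077154e+02]), 'wrist_force': array([-0.27072676,  0.14908976, -0.02663319]), 'moment': array([ 0.0543196 , -0.01818689, -0.0429398 ]), 'finger_gap': 0.9987977840014136}
top {'mtx': array([[507.83479587,   0.        , 316.17960458],
       [  0.        , 507.83479587, 201.67599074],
       [  0.        ,   0.        ,   1.        ]]), 'origin': array([ 435.94120691,   -7.08025386, 1242.3176351 ]), 'orientation': array([-174.20388458,    0.65683268,  -90.94508577])}
side {'mtx': array([[395.96324227,   0.        , 316.74169182],
       [  0.        , 395.96324227, 197.62605516],
       [  0.        ,   0.        ,   1.        ]]), 'origin': array([  96.03290429, -788.4421539 ,  707.19674577]), 'orientation': array([-124.97097874,    1.09430962,  -32.52048102])}
wrist {'mtx': array([[309.70691629,   0.        , 316.75475308],
       [  0.        , 309.70691629, 197.33021259],
       [  0.        ,   0.        ,   1.        ]]), 'hand_eye': array([[-2.75744605e-05, -9.46477057e-01, -3.22771095e-01,
         8.25295468e+01],
       [ 9.99999953e-01, -1.24750973e-04,  2.80382836e-04,
        -5.01010434e-01],
       [-3.05641929e-04, -3.22771072e-01,  9.46477016e-01,
        -1.17964729e+02],
       [ 0.00000000e+00,  0.00000000e+00,  0.00000000e+00,
         1.00000000e+00]])}
```

View pics/top0.png

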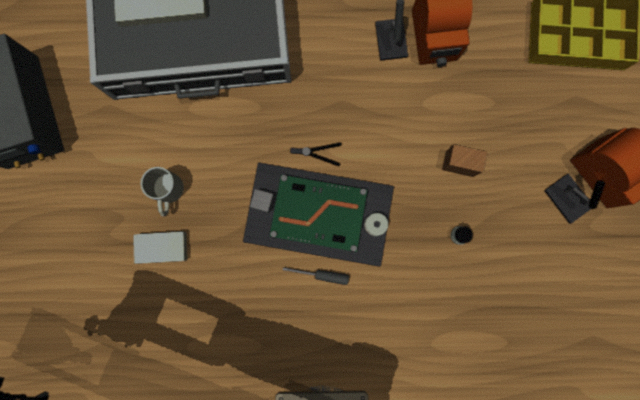

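The top view shows the nest near (319,214), with the reel on the right at (376,224), the tin on the left at (262,200), and the Z bar between about (281,219) and (356,206). I'll enlarge it.

```bash
python3 - <<'E'
import cv2
i=cv2.imread("pics/top0.png")[150:280,235:405]
cv2.imwrite("pics/topc.png",cv2.resize(i,None,fx=4.5,fy=4.5,interpolation=cv2.INTER_CUBIC))
E
```

```text
(no output)
```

View pics/topc.png

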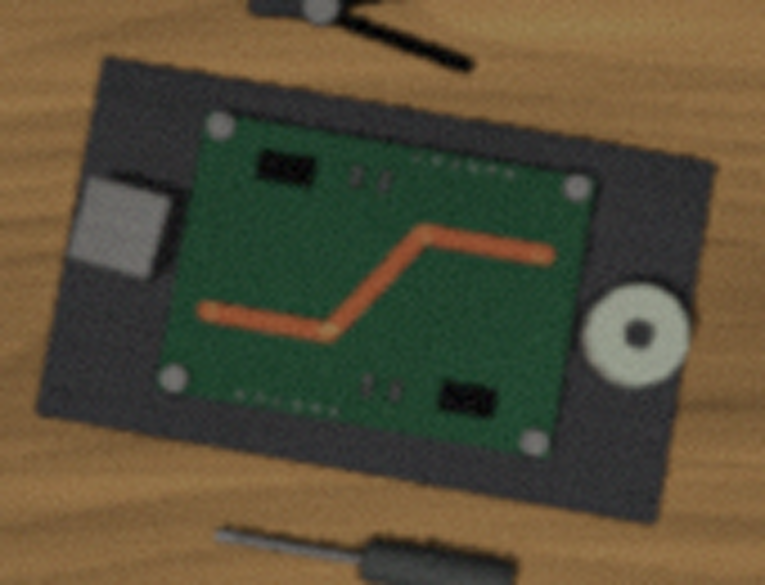

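The crop shows the bar's reel-end edge at (554,255), bends at (424,236) and (330,330), and the tin-end edge at (200,311). The pins are at (220,125), (578,187), (173,379) and (534,443), the reel top at (638,335), and the tin at (120,228). Next I'll project these and fit the nest pose.

```bash
cat > h.py <<'E'
import numpy as np,cv2
from plant import bot
from scipy.spatial.transform import Rotation as R
BAR=np.array([[-30,85],[-30,20],[30,-20],[30,-85.]])   # reel end first
WAY=np.array([[-30,80],[-30,52.5],[-30,20],[0,0],[30,-20],[30,-52.5],[30,-80.]])
def rot(e): return R.from_euler('xyz',e,degrees=True).as_matrix()
def hit(name,uv,z):
    c=bot.camera_info(name); uv=np.atleast_2d(uv).astype(float)
    d=np.c_[uv,np.ones(len(uv))]@np.linalg.inv(c['mtx']).T@rot(c['orientation']).T
    o=c['origin']; return (o+d*((z-o[2])/d[:,2])[:,None])[:,:2]
def fit(P,Q): # Q=R P+t
    p,q=P.mean(0),Q.mean(0); a=P-p;b=Q-q
    th=np.arctan2((a[:,0]*b[:,1]-a[:,1]*b[:,0]).sum(),(a*b).sum())
    M=np.array([[np.cos(th),-np.sin(th)],[np.sin(th),np.cos(th)]])
    t=q-M@p; return th,t,M,np.linalg.norm(P@M.T+t-Q,axis=1)
E
python3 - <<'E'
from h import *
f=lambda a:(np.array(a)+.5)/4.5-.5+[235,150]
Q=hit("top",f([[554,255],[424,236],[330,330],[200,311]]),42)
th,t,M,e=fit(BAR,Q);print(np.degrees(th),t,e)
print(WAY@M.T+t)
pn=hit("top",f([[578,187],[534,443],[220,125],[173,379]]),42)
print("pins nest frame",(pn-t)@M)
print("reel,tin nest",(hit("top",f([[638,335],[120,228]]),50)-t)@M, hit("top",f([[638,335],[120,228]]),50))
print("plate corners",(hit("top",f([[105,57],[715,163],[658,522],[40,412]]),12)-t)@M)
E
```

```text
168.47646284045183 [ 5.32145242e+02 -1.82200757e-01] [4.26063486 1.06120493 1.10382688 4.28129178]
[[ 5.45558886e+02 -8.45627326e+01]
 [ 5.51052574e+02 -5.76170578e+01]
 [ 5.57545114e+02 -2.57721693e+01]
 [ 5.32145242e+02 -1.82200757e-01]
 [ 5.06745369e+02  2.54077678e+01]
 [ 5.13237910e+02  5.72526563e+01]
 [ 5.18731598e+02  8.41983311e+01]]
pins nest frame [[-69.40314326  95.09355873]
 [ 67.50101727  96.01163247]
 [-67.4552742  -97.40151507]
 [ 69.30750442 -96.09648695]]
reel,tin nest [[   2.52401629  138.92129044]
 [  -3.17314577 -137.88969295]] [[ 501.919731   -135.79899212]
 [ 562.80071445  134.29411041]]
plate corners [[ -96.8608722  -169.42712568]
 [ -99.87395896  167.46589338]
 [  96.06002765  170.15445721]
 [  99.22876984 -166.13648752]]
```

The fit is consistent: pins at about (±69, ±96), plate about 338×196 mm, and the pin pattern suggests a yaw of about 169°. The reel is at the -y world end, so I start near (546,-85). Now I'll travel there at height with the gripper shut.

drive_tool(targets=[0,-36,-34,0,0,0,-73,-68,0,0,0,-109,-102,0,0,0,-146,-136,0,0,0,-182,-170,0,0])

```text
time_s: 0.72
eef_pos: [305.8, 351.5, 255.9]
tcp_rot: [-180.0, -0.0, 162.1]
wrist_force: [0.4, 0.3, -0.1]
finger_gap: 0.001
```

drive_tool(targets=[0,-36,-34,0,0,0,-73,-68,0,0,0,-109,-102,0,0,0,-146,-136,0,0,0,-182,-170,0,0])

```text
time_s: 1.35
eef_pos: [426.7, 133.8, 256.0]
tcp_rot: [-180.0, -0.0, 162.1]
wrist_force: [0.9, 1.0, 0.5]
finger_gap: -0.002
```

drive_tool(targets=[0,-36,-34,20,-0.25,0,-73,-68,40,-0.5,0,-109,-102,60,-0.8,0,-146,-136,80,-1.15,0,-182,-170,100,-1.15])

```text
time_s: 1.98
eef_pos: [547.6, -83.9, 155.3]
tcp_rot: [180.0, -0.0, 169.0]
wrist_force: [0.7, 1.0, -0.1]
finger_gap: 0.004
```

drive_tool(targets=[0,0,0,0,0,0,0,0,0,0,0,0,0,0,0])

```text
time_s: 2.35
eef_pos: [547.2, -81.4, 157.0]
tcp_rot: [180.0, 0.1, 169.0]
wrist_force: [-0.8, 0.0, 0.8]
finger_gap: -0.004
```

```bash
python3 - <<'E'
from h import *
s=bot.sense();print(s['eef_pos'],s['tcp_rot'],s['wrist_force'])
im=bot.capture("wrist");cv2.imwrite("pics/w0.png",im)
# predicted bar points in the wrist image
c=bot.camera_info("wrist");H=c['hand_eye'];K=c['mtx']
th=np.radians(168.9);M=np.array([[np.cos(th),-np.sin(th)],[np.sin(th),np.cos(th)]]);t=np.array([532.1,0])
for p in BAR:
    w=np.r_[M@p+t,42]; q=rot(s['tcp_rot']).T@(w-s['eef_pos']); q=H[:3,:3].T@(q-H[:3,3])
    a=np.arctan2(np.hypot(*q[:2]),q[2]);r=K[0,0]*a; print(p,K[:2,2]+r*q[:2]/np.hypot(*q[:2]))
E
```

```text
[547.24989773 -81.4260006  157.00742221] [1.79987906e+02 5.25762395e-02 1.69041380e+02] [-0.7544022   0.04641703  0.82444024]
[-30.  85.] [307.31668187 200.26088326]
[-30.  20.] [387.54733288 200.37956096]
[ 30. -20.] [440.21876006 128.76804331]
[ 30. -85.] [506.33417691 134.29399144]
```

View pics/w0.png

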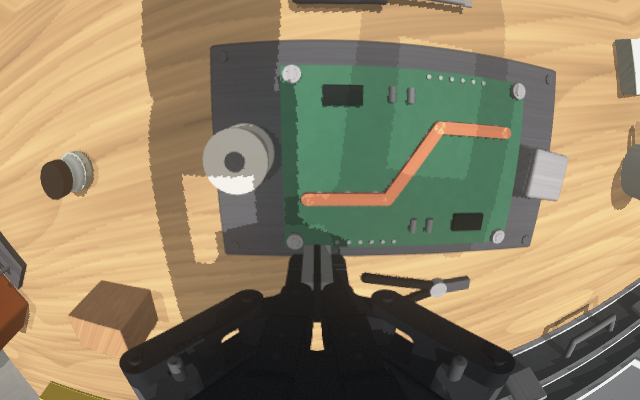

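The wrist picture shows the bar's reel end at about (302,200), bends at (388,199) and (440,128), and the tin end at (510,132). This agrees with my prediction to within about 4 px. The reel is left at (238,160) and the tin right at (545,173). Next I'll descend to just above the bar.

drive_tool(targets=[0,0,-1,30,0,0,0,-2,55,0,0,0,-2,75,0,0,0,-2,84,0,0,0,-2,84,0])

```text
time_s: 3.02
eef_pos: [546.6, -84.0, 72.1]
tcp_rot: [180.0, -0.0, 169.0]
wrist_force: [1.5, -0.7, -0.3]
finger_gap: -0.004
```

drive_tool(targets=[0,0,0,2,0,0,0,0,4,0,0,0,0,6,0,0,0,0,8,0,0,0,0,8,0])

```text
time_s: 3.65
eef_pos: [547.0, -84.4, 64.4]
tcp_rot: [-180.0, 0.0, 169.0]
wrist_force: [0.7, -0.7, 2.4]
finger_gap: 0.0
```

```bash
cat > pr.py <<'E'
from h import *
F=[];P=[]
for k in range(4):
    bot.capture("wrist"); s=bot.sense(); F.append(s['wrist_force']); P.append(s['eef_pos'])
th=np.radians(168.9);M=np.array([[np.cos(th),-np.sin(th)],[np.sin(th),np.cos(th)]])
m=np.mean(P,0);print(s['time_s'],m,"F",np.mean(F,0),np.array(F)[:,2],"nest",(m[:2]-[532.1,0])@M)
E
python3 pr.py
```

```text
3.85 [547.01682194 -84.42130954  64.50380969] F [ 0.65641391 -0.77010331  1.81255547] [1.77472239 1.39510017 2.75724752 1.32315178] nest [-30.89072447  79.97019584]
```

The force is 1.8 N, so the board is down about 3 mm, which agrees with z (64.5 against 67 free). I'll press about 1.5 mm more and slide down the first run.

drive_tool(targets=[0,0,0,1.5,0,0,0,7,1.5,0,0,0.5,14,1.5,0,0,0.5,21,1.5,0,0,0.5,28,1.5,0])

```text
time_s: 4.47
eef_pos: [551.7, -56.1, 62.8]
tcp_rot: [-180.0, -0.0, 169.0]
wrist_force: [-0.1, -2.5, 1.9]
finger_gap: -0.002
```

drive_tool(targets=[0,0,6,0,0,0,0,13,0,0,0,0,20,0,0,0,0,27,0,0,0,0.5,32,0,0])

```text
time_s: 5.1
eef_pos: [557.4, -24.8, 62.8]
tcp_rot: [180.0, 0.0, 169.0]
wrist_force: [-0.2, -2.2, 2.5]
finger_gap: 0.003
```

```bash
python3 pr.py
```

```text
5.3 [557.38131026 -24.49916584  62.80105356] F [0.63955934 1.41156106 2.12698949] [2.19108706 2.25949648 1.8366462  2.22072822] nest [-29.52499188  19.17364414]
```

The finger is on the first corner at nest (-29.5,19.2) with 2.1 N, about 4 mm of give. Now the slanting run.

drive_tool(targets=[0,6,4,0,0,0,12,8,0,0,0,18,12,0,0,0,24,16,0,0,0,30,20,0,0])

```text
time_s: 5.92
eef_pos: [531.3, 0.5, 62.8]
tcp_rot: [-180.0, 0.0, 169.0]
wrist_force: [1.2, -1.2, 1.6]
finger_gap: 0.001
```

drive_tool(targets=[0,6,4,0,0,0,12,8,0,0,0,18,12,0,0,0,24,16,0,0,0,30,20,0,0])

```text
time_s: 6.55
eef_pos: [505.7, 25.8, 62.8]
tcp_rot: [-180.0, 0.0, 169.0]
wrist_force: [-0.3, -0.9, 1.7]
finger_gap: -0.004
```

```bash
python3 pr.py
```

```text
6.75 [505.2598674   26.14631692  62.56117346] F [-0.89845302  1.4306935   2.07552611] [2.75199746 2.33611015 1.80817199 1.40582484] nest [ 31.37176557 -20.48987387]
```

The finger is at the second corner with 2.1 N. Now the last run to the tin end, stopping at y ≈ -80.

drive_tool(targets=[0,-0.5,6,0,0,0,-1,12,0,0,0,-1,18,0,0,0,-1,24,0,0,0,-1,30,0,0])

```text
time_s: 7.38
eef_pos: [512.9, 55.2, 62.8]
tcp_rot: [-180.0, -0.0, 169.0]
wrist_force: [-0.2, -0.7, 2.3]
finger_gap: -0.001
```

drive_tool(targets=[0,0,6,0,0,0,0,12,0,0,0,0,18,0,0,0,0,24,0,0,0,0,30,0,0])

```text
time_s: 8.0
eef_pos: [518.6, 84.6, 62.8]
tcp_rot: [-180.0, -0.0, 169.0]
wrist_force: [-1.2, -2.2, 1.2]
finger_gap: -0.003
```

```bash
python3 pr.py
```

```text
8.2 [518.61045951  84.95639468  62.84070687] F [0.36219706 1.38610693 1.86687572] [1.64697717 2.13918978 1.45890466 2.22243126] nest [ 29.5931593  -80.77005399]
```

The finger is at the tin end, nest (29.6,-80.8), still at 1.9 N. Lifting off.

drive_tool(targets=[0,0,0,-4,0,0,0,0,-15,0,0,0,0,-45,0,0,0,0,-90,0,0,0,0,-120,0])

```text
time_s: 8.82
eef_pos: [519.1, 84.0, 185.8]
tcp_rot: [180.0, 0.1, 169.0]
wrist_force: [0.1, 0.4, -0.5]
finger_gap: -0.005
```

drive_tool(targets=[0,0,0,0,0,0,0,0,0,0,0,0,0,0,0])

```text
time_s: 9.2
eef_pos: [517.5, 84.0, 181.3]
tcp_rot: [-180.0, -0.1, 169.0]
wrist_force: [-0.2, -0.4, -0.7]
finger_gap: -0.002
```

```bash
python3 pr.py; python3 - <<'E'
from h import *
cv2.imwrite("pics/w1.png",bot.capture("wrist"))
a=cv2.imread("pics/side0.png");b=bot.capture("side");cv2.imwrite("pics/side1.png",b)
E
```

```text
9.4 [517.79066162  84.1134546  181.59485104] F [ 0.19255603 -0.20681654  0.14321842] [-0.3795531   1.27087536 -0.8010217   0.48257313] nest [ 30.23533647 -79.78505398]
```

View pics/w1.png

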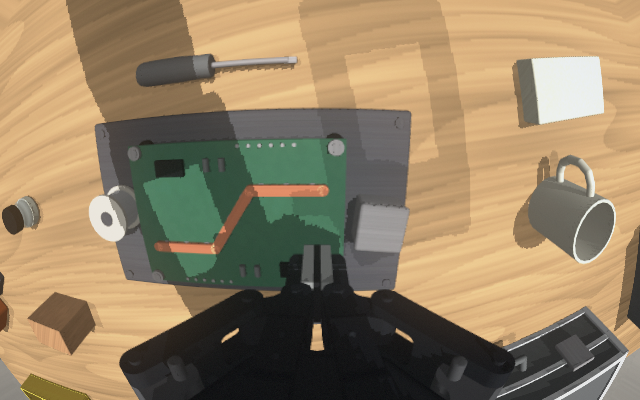

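The reel at (107,217) and the tin at (382,228) are upright and in place, and the board is back up. The fingers are clear of the bar. Handing in.

```bash
python3 -c "
from plant import bot
print(bot.close_job())"
```

```text
the job is handed in; nothing more can be done
None
```

I ran the closed fingertips along the whole bar, from the reel end over both bends to the tin end, then lifted off and handed the job in at about 9.5 s. No verdict is reported.

- **Touch:** averaged at the two ends and both bends, the push was about 1.8–2.1 N. From that and the tool height I estimate the board gave about 3–4 mm, well short of its stop. At the mid-runs and the middle of the slant I have only single readings of 1.6–2.3 N, which carry about ±0.7 N of noise.
- **Position:** by the fitted nest pose, the fingers were within about 2 mm of the ends and bends when measured. The bar ends as I read them disagreed with the nest fit by about 4 mm, within the 15 mm allowed.
- **Final check:** after lifting off, the force averaged about 0 and the wrist picture showed the reel and tin upright in their places. The fingers never went near the other loose things. I judged all this by eye and did not measure displacements. The cutters were out of view in that last picture.

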